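# Give the plate shaker a pulse

## Robot

A 6-joint arm with a two-finger parallel gripper is mounted at the origin on a cart in front of the work surface, level with it; the furniture and walls round the work are solid. World frame = base frame: x ahead of the robot, y to its left, z up, the work surface at z = 0. Lengths are in m, angles in rad, forces in N, time in s.
With the tool pointing down it reaches from about 0.25 to 0.775 m from the base axis. Payload 4 kg.
Tool frame: the origin (TCP) lies on the centre line of the jaws, within the pads' length; the fingertips stand 17 mm ahead of it and the grasp point (between the pads) lies 2 mm behind it; z points along the fingers, y is the line along which they close (so a half turn about z gives the same grasp; the last joint's range is limited). The gripper opens to 94 mm and grips with 3 to 60 N. Pads are 16 mm wide; open, the fingers measure 119 mm over their backs; the gripper's body (75 mm by 177 mm) begins 78 mm behind the grasp point.
Start: joints at [-1.407, 0.087, 1.371, -0, 1.684, -0.103], TCP at [0.145, -0.531, 0.185] pointing down, gripper open.
Joint ranges: [-3.1, 3.1], [-0.76, 2.03], [0.27, 2.55], [-1.08, 4.22], [0.17, 2.65], [-2.57, 2.57]. Speed limits (rad/s): [2.79, 2.79, 3.14, 3.14, 3.14, 3.14].

## Interface

Orientations are given as [roll, pitch, yaw] about the fixed x, y, z axes, in that order (R = Rz(yaw) Ry(pitch) Rx(roll)).
In Python, from bench import robot gives the robot as it stands.
- The arm moves only by the tool servo_tool, never from a script. Its argument "plan" is a list of rows, each a list of 7 numbers: the shift along the tool's x, y, z normalised to -1 to 1, where 1 is 0.1 m, then the turn, a rotation vector about the tool's x, y, z normalised to -1 to 1, where 1 is pi/2 rad, then the finger opening in mm, from 0 to 94. In form: [[x, y, z, ax, ay, az, gripper], ...]. A call has 1 to 12 rows; each row is the pose to reach, as a shift and turn from the pose commanded when the call began, along the tool's axes at that moment; what a row does not reach only later rows make up. A row lasts 1/12 s, in which the tool goes at most 41.7 mm and 7.16 degrees, less where a joint would pass 70% of its speed; a pose out of reach is approached as far as the arm can. A call with a number of a shift or a turn outside -1 to 1 is refused whole. A call with a gripper value outside its range is refused whole. The fingers move at their own pace and stop on an object; the grip force is fixed at half the most. Time passes only in rows, so rows that repeat a pose let the fingers close. It gives the time, the measured TCP pose, the force, the opening and the grip force at its end, in the units of the state.
- robot.get_obs(): the state, without advancing time (a new reading comes with each control period).
- robot.snapshot(name): name is "scene" or "top"; returns the picture (384x512x3 uint8, red, green, blue); there is no depth.
- robot.camera_params(name): a dict with "camera_matrix" (3x3 intrinsics, pixels), "distortion" ([k1, k2, p1, p2, k3] as OpenCV has them; the pictures are not rectified), "rvec" (rotation vector, rad) and "tvec" (3), from world to camera coordinates, as OpenCV has them. Camera axes: x right, y down, z forward; pixel columns grow to the right and rows downward; lengths in m; the calibration is good to about 2 mm. A picture is of the moment at which its call begins. camera_params takes no time and is no camera call.
- robot.close_job(): hands the job in; it is judged then, once.
Trained networks look in the newest picture that a camera, given by its name, has taken for a name from the list of things; names that differ only in an ending like _2 or _b are one class to them, and where a whole thing is asked for, a point or a joint stands for the part that bears it (a point fixed in the world has none). Each returns a list of dicts, best first, with "conf" (0 to 1); they miss things now and then, are a little off and sometimes report something else, mostly with a low value. They report only what shows in the picture. A call takes as long as a camera call.
- robot.find_in(thing, camera): "extent" ([centre column, centre row, width, height] in pixels, round what is visible of it).
The state is a dict: "time": time; "joint_positions": joint angles; "qvel": joint speeds; "joint_torque": joint torques, N m; "tool_pos": TCP position; "ee_rot": TCP orientation; "wrist_force": force on the tool from outside, world axes, zero at the start; "wrist_torque": the same for the moment, N m; "width": finger opening in m; "finger_force": force on a finger pad.
Only numpy, scipy, OpenCV 4.12 (cv2) and the standard library are available. Lean on these libraries where they do the work, as an engineer would, in place of code of your own. Each camera call takes 0.05 s, during which the arm holds its last target. There are 200 camera calls.

## Task

Give the plates on the bench shaker a pulse, with the fingertips: press down the raised end of the power rocker until it has tipped fully over, then push the round lock plunger all the way in (both stay as they are put), and last press the long bar key all the way down and keep it down. Finish while still holding the bar key down, because the shaker runs only as long as it is held. Keep to this order, do not press the square key, and leave the plates and the little bottle where they stand.

Things in the scene. Friction and masses are not known exactly. Their poses are not given: they have to be found in the camera images.
- shaker: White plate shaker, fixed, 165 (x) x 272 (y) mm. Origin: centre of underside, on the bench; x to its back, y to its left, z up. Front: console, top 45 mm up, with four control bays in a row at x = -50.5 mm, y = -99, -33, +33, +99 mm; which control is in which bay varies. Back: metal platform, top 60 mm up, centred at x = +34.5 mm, carrying two plates.
- power_bay: Grey bay, 60 x 62 x 8 mm, of the power rocker. Origin: centre of underside, on the console; axes as the shaker's. Its white V-shaped rocker, 24 mm (x) x 56 mm (y), is hinged along x at its middle, whose top is 13 mm above the underside. When off, the +y (left) half slopes up to its end at 24 mm and the other half lies level; when on, the reverse.
- rocker_raised_end (a point): Point on the sloping top of the rocker's raised (+y) half, 20 mm from the hinge line along the face; moves with the rocker. Off: 18.4 mm left of the bay's centre, 20.8 mm above its underside. Fully on: 20 mm left, 13 mm above the underside, this half then lying level.
- power_rocker (a joint): Rocker angle in rad: about 0 (up to 0.04) at the start, off; 0.4 = fully on, against its stop. It has friction only (0.03 N m, 1.5 N at the marked point) and stays where it is left.
- lock_bay: Grey square bay, 60 x 62 x 8 mm, of the lock plunger. Origin: centre of its underside, on the console; axes as the shaker's.
- plunger_top (a point): Centre of the top of the round white lock plunger, 28 mm in diameter; when out it stands 13 mm above its bay's face (21 mm above the bay's underside), when in 5 mm above the face. Moves with the plunger.
- lock_plunger (a joint): Downward travel of the lock plunger in m: about 0 (up to 0.001) at the start, 0.008 = fully in, against its stop. It slides with 2.5 N of friction, has no spring and stays where it is pushed.
- pulse_bay: Grey square bay, 60 x 62 x 8 mm, of the bar key. Origin: centre of its underside, on the console; axes as the shaker's.
- pulse_top (a point): Centre of the top of the long white bar key (the pulse key), 52 mm (x, front to back) x 22 mm (y); at rest it stands 11 mm above its bay's face (19 mm above the bay's underside). Moves with the key.
- pulse_key (a joint): Downward travel of the bar key in m: 0 at rest, 0.006 = fully down, against its stop. It springs back when released; the spring takes 1 N to start and 4 N at full travel.
- eject_top (a point): Centre of the top of the square white key, 26 x 26 mm, 11 mm above its bay's face; not to be pressed.
- eject_key (a joint): Downward travel of the square key in m: 0 at rest, 0.006 fully down; spring 1 to 4 N.
- plate_left: 96-well plate lying loose on the left of the platform, about 86 (x) x 127 (y) x 25 mm; its top is 85 mm above the bench, its front edge about 40 mm behind the bays' centres. Origin: centre of its underside. To be left alone.
- plate_right: 96-well plate lying loose on the right of the platform, about 86 x 127 x 20 mm; its top is 80 mm above the bench. Origin: centre of its underside. To be left alone.
- small_bottle: Small white bottle, 25 mm in diameter and 58 mm high, standing loose on the bench to the right of the shaker. Origin: centre of its underside. To be left alone.

How it is judged:
On the way, in this order (a step that is already met when the one before it is completed fails the run):
1. the power rocker is tipped fully over (value of joint power_rocker above 0.35 rad), for 0.1 s.
2. the round lock plunger is pushed in (value of joint lock_plunger above 0.0065 m), for 0.1 s.
3. the bar key is pressed down by the fingers (value of joint pulse_key above 0.0045 m and contact force between the fingers and pulse_bay above 1 N), for 0.2 s.
At the end, for the whole second after the job is handed in: Rocker on (over 0.35 of 0.4 rad), plunger in (over 6.5 of 8 mm), and the fingers hold the bar key down (over 4.5 of 6 mm, over 1 N); the square key is up (under 2 mm); both plates and the bottle are within 15 mm of where they were, the bottle upright (all of step 3 and value of joint power_rocker above 0.35 rad and value of joint lock_plunger above 0.0065 m and value of joint eject_key below 0.002 m and distance of each of plate_left, plate_right, small_bottle from where it was at the start of the episode below 0.015 m and angle between small_bottle's own z axis and vertical below 0.2 rad); the arm keeps its last pose, push and grip.
It fails at once if the arm or the gripper's body, not the fingers, presses a control (contact force between the arm and power_bay above 2 N or contact force between the arm and lock_bay above 2 N or contact force between the arm and pulse_bay above 2 N).
It fails at once if the square key is pressed (over 2 mm) (value of joint eject_key above 0.002 m).
It fails at once if the lock plunger is pushed in (over 3.5 mm) before the power rocker is on (value of joint lock_plunger above 0.0035 m and value of joint power_rocker below 0.3 rad).
It fails at once if the bar key is pressed (over 2.5 mm) before the rocker is on and the plunger is in (value of joint pulse_key above 0.0025 m and (value of joint power_rocker below 0.3 rad or value of joint lock_plunger below 0.006 m)).
It fails at once if a plate or the bottle is lifted, carried or pushed away (over 15 mm) (distance of any of plate_left, plate_right, small_bottle from where it was at the start of the episode above 0.015 m).
It also fails if it takes over 43 s, if anything falls off the work surface, if the arm or the gripper's body presses on something with over 40 N, if the wrist force passes 120 N, or if a joint passes its speed limit or range.

## Working session

There is one attempt and no reset: what is moved stays moved. The work goes in short steps, Python scripts to look and compute and a tool call to move; the robot and the scene stay as the last step left them, time stands still between calls to the robot, and variables do not carry over. Pictures are saved under pics/ and viewed, at most 10 in all, crops included, and the job is handed in when it is done.

Besides the shell and the picture viewer there is one more tool, called after "Call:" by a JSON object that holds its "api" and its "payload". servo_tool: Moves the arm, as the interface text tells. Scaled input: -1 to 1 covers 0.1 m each way for a shift and pi/2 rad each way for a turn. Its arguments: {"type":"object","properties":{"plan":{"type":"array","items":{"type":"array","items":{"type":"number"}}}},"required":["plan"]}

```bash
mkdir -p pics
cat > h.py <<'E'
import numpy as np, cv2
from bench import robot
def ray(cam,px):
    p=robot.camera_params(cam); K=np.array(p["camera_matrix"],float); R,_=cv2.Rodrigues(np.array(p["rvec"],float)); t=np.array(p["tvec"],float).ravel()
    u=cv2.undistortPoints(np.array([[px]],float),K,np.array(p["distortion"],float)).ravel()
    return -R.T@t, R.T@np.array([u[0],u[1],1.])
def at_z(cam,px,z):
    c,d=ray(cam,px); return c+d*(z-c[2])/d[2]
def proj(cam,P):
    p=robot.camera_params(cam); return cv2.projectPoints(np.array(P,float).reshape(-1,1,3),np.array(p["rvec"],float),np.array(p["tvec"],float),np.array(p["camera_matrix"],float),np.array(p["distortion"],float))[0].reshape(-1,2)
def save(cam,name):
    im=robot.snapshot(cam); cv2.imwrite("pics/"+name,cv2.cvtColor(im,cv2.COLOR_RGB2BGR)); return im
E
python3 - <<'E'
from h import *
np.set_printoptions(precision=4,suppress=True)
a=save("top","top0.png");b=save("scene","scene0.png")
Z=dict(power_bay=.053,lock_bay=.053,pulse_bay=.053,plunger_top=.066,pulse_top=.064,eject_top=.064,power_rocker=.06,shaker=.045,small_bottle=.058,plate_left=.085,plate_right=.08)
for n,z in Z.items():
  for c in("top","scene"):
    for d in robot.find_in(n,c)[:2]:
        print(n,c,round(d["conf"],2),np.round(d["extent"],1),at_z(c,d["extent"][:2],z)[:2])
print(robot.get_obs())
E
```

```text
power_bay top 0.87 [189.  207.8  31.8  30.7] [0.4477 0.1111]
power_bay scene 0.69 [249.4 233.1  42.8  28.9] [0.4474 0.122 ]
lock_bay top 0.66 [257.9 206.9  29.8  28.9] [ 0.4479 -0.0283]
lock_bay scene 0.82 [282.3 193.6  39.   26.1] [ 0.4454 -0.016 ]
pulse_bay top 0.91 [286.  210.8  33.8  28.7] [ 0.4393 -0.085 ]
pulse_bay top 0.61 [287.6 208.8   7.9  28.2] [ 0.4434 -0.0884]
pulse_bay scene 0.89 [294.4 177.8  36.5  21.4] [ 0.4464 -0.0802]
plunger_top top 0.57 [254.4 205.9  14.5  16.5] [ 0.4486 -0.0212]
plunger_top top 0.3 [288.1 207.9  30.8  27.5] [ 0.4439 -0.0883]
plunger_top scene 0.59 [280.9 189.9  14.3  10.3] [ 0.4464 -0.0103]
pulse_top top 0.7 [288.4 207.2  11.8  26.4] [ 0.4455 -0.0891]
pulse_top top 0.23 [239.7 184.9 131.3  82.1] [0.4917 0.0079]
pulse_top scene 0.68 [297.7 174.4  23.8  12.3] [ 0.4395 -0.0806]
eject_top top 0.72 [221.7 205.7  12.8  18.2] [0.45   0.0442]
eject_top top 0.3 [241.1 185.6 130.1  78.7] [0.4902 0.0051]
eject_top scene 0.47 [263.1 206.6  16.3  13.4] [0.4547 0.053 ]
power_rocker top 0.53 [190.4 204.8  30.   14.8] [0.453  0.1073]
power_rocker top 0.41 [341.
[... 669 characters left out ...]
.0581]
plate_right top 0.57 [221.9 206.1  15.5  18.1] [0.4475 0.0427]
plate_right scene 0.88 [251.4 166.2  53.7  44.6] [ 0.5315 -0.0403]
plate_right scene 0.46 [296.5 175.2  25.3  15.8] [ 0.4321 -0.0551]
{'time': 1.2, 'joint_positions': array([-1.4071,  0.0872,  1.3707,  0.    ,  1.6836, -0.1031]), 'qvel': array([-0.0005,  0.001 , -0.0017,  0.001 , -0.0012, -0.0006]), 'joint_torque': array([  0.0007, -34.0056, -30.2598,   0.072 ,   0.0238,  -0.    ]), 'tool_pos': array([ 0.145 , -0.5306,  0.1848]), 'ee_rot': array([ 3.1415, -0.    ,  0.2668]), 'wrist_force': array([-0.5141,  0.2556,  0.2817]), 'wrist_torque': array([0.0211, 0.0288, 0.0162]), 'finger_force': 0.0, 'width': 0.09388657749288619}
```

View pics/top0.png

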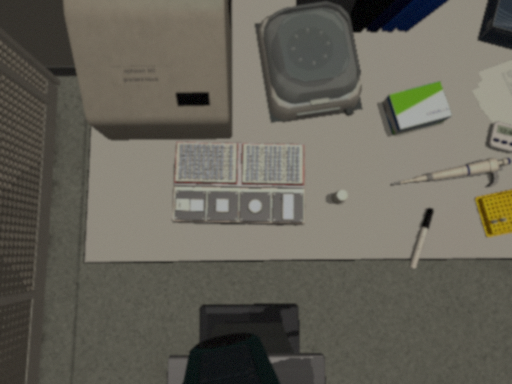

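View pics/scene0.png

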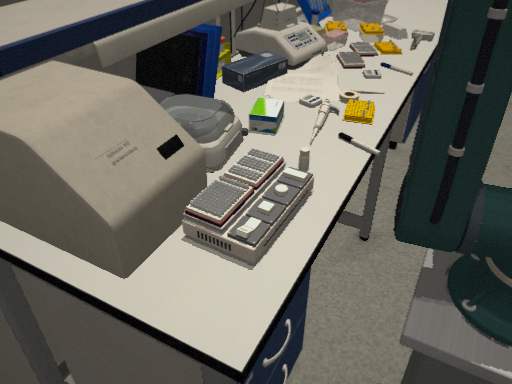

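The top view shows the bays left to right at about (190,205) rocker, (222,205) square key, (256,206) plunger and (288,207) bar key. The bottle is at (341,196) and the shaker is nearly square to the world. Next I'll fit the shaker pose to the dark bays.

Run:
```python
from h import *
from scipy.optimize import least_squares
np.set_printoptions(precision=4,suppress=True)
ys=[.099,.033,-.033,-.099]
obs={"top":[],"scene":[]}
b=[]
for i,(c,l) in enumerate([("top",[(("power_rocker"),0,.06),]) ]): pass
# control top centres, from both pictures
pts=[("eject_top",-.0505,.033,.064),("plunger_top",-.0505,-.033,.066),("pulse_top",-.0505,-.099,.064),("power_bay",-.0505,.099,.050),("lock_bay",-.0505,-.033,.050),("pulse_bay",-.0505,-.099,.050)]
D=[]
for cam in("top","scene"):
  save(cam,cam+"1.png")
  for n,x,y,z in pts:
    r=robot.find_in(n,cam)
    if r: D.append((cam,n,x,y,z,r[0]["extent"][:2]))
def W(p,x,y,z): c,s=np.cos(p[2]),np.sin(p[2]); return [p[0]+c*x-s*y,p[1]+s*x+c*y,z]
def res(p,cams): return np.concatenate([(proj(c,[W(p,x,y,z)])[0]-e) for c,n,x,y,z,e in D if c in cams])
for cams in(["top"],["scene"],["top","scene"]):
  s=least_squares(res,[.496,.005,0],args=(cams,),loss="soft_l1",x_scale=[.01,.01,.01]); print(cams,s.x,res(s.x,cams).round(1))
p=s.x
for y in ys: print(y,W(p,-.0505,y,.053))
im=cv2.imread("pics/top1.png")
big=cv2.resize(im[130:235,160:360],None,fx=4,fy=4,interpolation=cv2.INTER_CUBIC)
for y in ys:
  q=proj("top",[W(p,-.0505+a,y+b,.053) for a,b in((-.03,-.031),(-.03,.031),(.03,.031),(.03,-.031))])
  cv2.polylines(big,[np.int32((q-[160,130])*4+2)],True,(0,0,255),1)
cv2.imwrite("pics/fit.png",big)
```

```text
['top'] [0.4993 0.0125 0.0228] [-0.3  1.4  0.4 -1.4 82.5 39.7  0.2 -0.4 -0.4  0.4 -2.2 -4. ]
['scene'] [ 0.4993  0.0146 -0.0566] [ 0.8 -0.8 -0.9 -1.6  0.2 -0.6 -0.6  1.2  0.9  0.4 -0.3  0.8]
['top', 'scene'] [ 0.5     0.0112 -0.0433] [-1.3  0.  -0.6 -0.6 81.5 42.6 -0.7 -4.  -1.4  1.1 -3.1 -1.2  1.7 -1.9
 -0.5 -2.8  0.2 -1.7  0.7 -0.   1.3 -0.7 -0.4 -0.4]
0.099 [np.float64(0.4537956090226628), np.float64(0.11226538199364486), 0.053]
0.033 [np.float64(0.4509400742088117), np.float64(0.046327184255710856), 0.053]
-0.033 [np.float64(0.44808453939496057), np.float64(-0.01961101348222314), 0.053]
-0.099 [np.float64(0.4452290045811095), np.float64(-0.08554921122015716), 0.053]
```

View pics/fit.png

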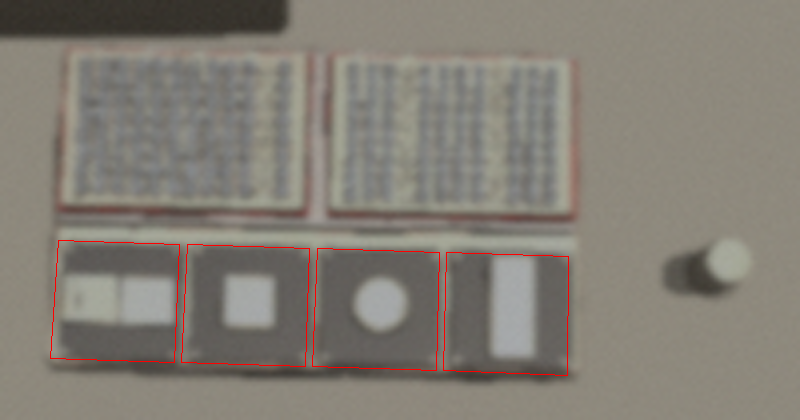

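The fitted bay outlines match the picture. Fingertip target for the rocker is about (0.453, 0.131). I'll close the gripper and turn to yaw 0 while travelling.

Call:
{"api": "servo_tool", "payload": {"plan": [[0.3, -0.4, 0, 0, 0, 0.07, 0], [0.7, -1, 0, 0, 0, 0.14, 0], [0.7, -1, 0, 0, 0, 0.17, 0], [0.7, -1, 0, 0, 0, 0.17, 0]]}}

```text
time: 2.23
tool_pos: [0.1878, -0.4104, 0.1849]
ee_rot: [-3.139, -0.001, 0.003]
wrist_force: [0.7, -1.3, -0.1]
width: 0.0705
finger_force: 0.0
```

Call:
{"api": "servo_tool", "payload": {"plan": [[0.2, -0.33, 0, 0, 0, 0, 0], [0.4, -0.67, 0, 0, 0, 0, 0], [0.5, -1, 0, 0, 0, 0, 0]]}}

```text
time: 2.48
tool_pos: [0.2372, -0.3148, 0.1848]
ee_rot: [3.141, -0.001, -0.0]
wrist_force: [0.7, 0.1, 0.8]
width: 0.0507
finger_force: 0.0
```

Call:
{"api": "servo_tool", "payload": {"plan": [[0.2, -0.33, 0, 0, 0, 0, 0], [0.4, -0.67, 0, 0, 0, 0, 0], [0.5, -1, 0, 0, 0, 0, 0]]}}

```text
time: 2.73
tool_pos: [0.2874, -0.2145, 0.1851]
ee_rot: [3.141, -0.001, 0.0]
wrist_force: [1.4, -0.3, -0.5]
width: 0.0306
finger_force: 0.0
```

Call:
{"api": "servo_tool", "payload": {"plan": [[0.2, -0.33, 0, 0, 0, 0, 0], [0.4, -0.67, 0, 0, 0, 0, 0], [0.5, -1, 0, 0, 0, 0, 0]]}}

```text
time: 2.98
tool_pos: [0.3377, -0.1143, 0.1852]
ee_rot: [3.141, -0.002, 0.0]
wrist_force: [1.1, -0.3, -0.3]
width: 0.0106
finger_force: 0.0
```

Call:
{"api": "servo_tool", "payload": {"plan": [[0.2, -0.33, 0, 0, 0, 0, 0], [0.4, -0.67, 0, 0, 0, 0, 0], [0.5, -1, 0, 0, 0, 0, 0]]}}

```text
time: 3.23
tool_pos: [0.3879, -0.014, 0.1851]
ee_rot: [3.141, -0.002, 0.001]
wrist_force: [0.2, -0.8, -0.8]
width: 0.0003
finger_force: 0.0
```

Call:
{"api": "servo_tool", "payload": {"plan": [[0.2, -0.33, 0, 0, 0, 0, 0], [0.4, -0.67, 0, 0, 0, 0, 0], [0.5, -1, 0, 0, 0, 0, 0], [0.5, -1, 0, 0, 0, 0, 0]]}}

```text
time: 3.57
tool_pos: [0.4377, 0.0892, 0.1844]
ee_rot: [-3.139, -0.0, 0.007]
wrist_force: [0.0, 0.2, -0.4]
width: 0.0003
finger_force: 0.0
```

Call:
{"api": "servo_tool", "payload": {"plan": [[0.15, -0.41, 0, 0, 0, 0, 0], [0.15, -0.41, 0.4, 0, 0, 0, 0], [0.15, -0.41, 0.8, 0, 0, 0, 0], [0.15, -0.41, 0.88, 0, 0, 0, 0], [0.15, -0.41, 0.88, 0, 0, 0, 0]]}}

```text
time: 3.98
tool_pos: [0.4485, 0.1243, 0.0932]
ee_rot: [3.14, 0.008, -0.0]
wrist_force: [-0.1, 0.6, -0.1]
width: 0.0011
finger_force: 0.0
```

Run:
```python
from h import *
im=save("scene","s2.png")
a=cv2.imread("pics/s2.png")[130:270,180:350]
b=cv2.imread("pics/s2.png")
cv2.imwrite("pics/s2c.png",cv2.resize(a,None,fx=4,fy=4,interpolation=cv2.INTER_CUBIC))
print(robot.get_obs()["tool_pos"])
```

```text
[0.45076967 0.12449968 0.09630983]
```

View pics/s2c.png

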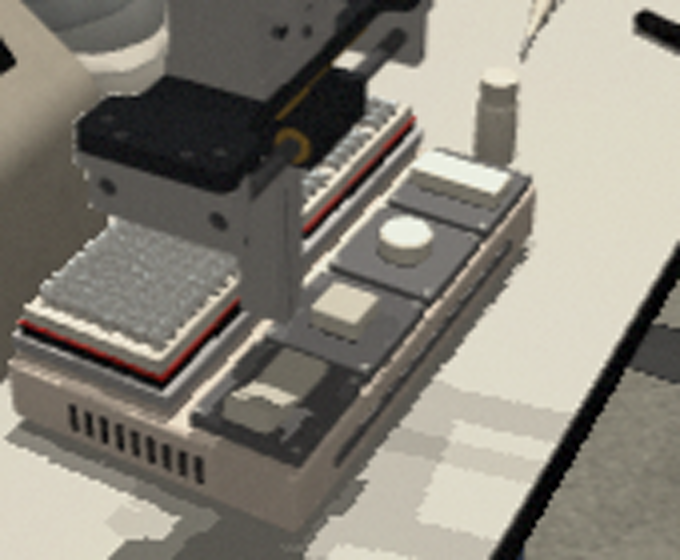

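Run:
```python
from h import *
np.set_printoptions(precision=4,suppress=True)
o=robot.get_obs(); t=o["tool_pos"]; print(t,o["ee_rot"])
P=[[t[0],t[1],t[2]-.017]]+[[t[0]+a,t[1]+b,t[2]-.017] for a in(-.008,.008) for b in(-.0125,.0125)]+[[.453,.131,.066],[.453,.112,.058]]
for c in("scene","top"): print(c,proj(c,P), ((proj(c,P)-[180,130])*4).round(0).tolist())
```

```text
[0.4508 0.1245 0.0963] [ 3.1409  0.0023 -0.0009]
scene [[247.0185 222.5533]
 [254.1757 219.9404]
 [247.5358 228.0315]
 [246.5169 217.2421]
 [239.7527 225.2061]
 [244.2874 229.7844]
 [249.3453 226.9409]] [[268.0, 370.0], [297.0, 360.0], [270.0, 392.0], [266.0, 349.0], [239.0, 381.0], [257.0, 399.0], [277.0, 388.0]]
top [[180.2401 204.948 ]
 [186.5618 208.9338]
 [173.7916 209.0848]
 [186.6657 200.8253]
 [173.9339 200.9733]
 [178.0986 204.5899]
 [188.2252 204.9093]] [[1.0, 300.0], [26.0, 316.0], [-25.0, 316.0], [27.0, 283.0], [-24.0, 284.0], [-8.0, 298.0], [33.0, 300.0]]
```

The scene crop shows the fingertip at about crop (270,315), while the projection says (268,370). The arm may have been settling, so I'll take fresh pictures.

Run:
```python
from h import *
save("scene","s3.png");save("top","t3.png")
a=cv2.resize(cv2.imread("pics/s3.png")[150:250,210:310],None,fx=4,fy=4,interpolation=cv2.INTER_CUBIC)
b=cv2.resize(cv2.imread("pics/t3.png")[150:250,140:240],None,fx=4,fy=4,interpolation=cv2.INTER_CUBIC)
cv2.imwrite("pics/st3.png",np.hstack([a,b])); print(robot.get_obs()["tool_pos"])
```

```text
[0.4532068  0.12486289 0.09952082]
```

View pics/st3.png

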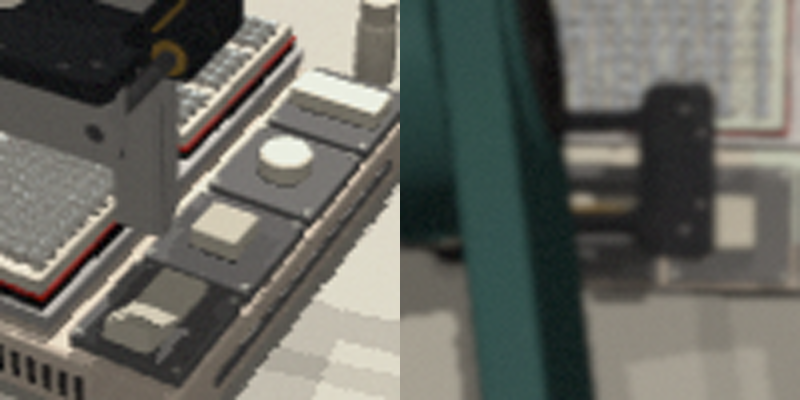

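Run:
```python
from h import *
np.set_printoptions(precision=3,suppress=True)
for px in((248,207),(239.5,200),(254,205)):
  print(px,[at_z("scene",px,z) for z in(.045,.083,.1,.12,.14)])
p=robot.camera_params("scene");print(ray("scene",(248,207))[0], ray("top",(248,207))[0])
o=robot.get_obs();t=o["tool_pos"];print(o["time"],t,o["qvel"],o["joint_positions"],o["wrist_force"])
# finger + body corners, projected
x,y,z=t
P=[[x+a,y+b,z-.017+h] for h in(0,.097) for a in(-.008,.008) for b in(-.0125,.0125)]
print(((proj("scene",P)-[210,150])*4).round(0).tolist())
P=[[x+a,y+b,z+.076+h] for h in (0,.05) for a in(-.0375,.0375) for b in(-.0885,.0885)]
print(((proj("scene",P)-[210,150])*4).round(0).tolist())
print(((proj("top",P)-[140,150])*4).round(0).tolist())
```

```text
(248, 207) [array([0.492, 0.048, 0.045]), array([0.469, 0.089, 0.083]), array([0.458, 0.107, 0.1  ]), array([0.446, 0.128, 0.12 ]), array([0.434, 0.15 , 0.14 ])]
(239.5, 200) [array([0.518, 0.036, 0.045]), array([0.493, 0.078, 0.083]), array([0.482, 0.096, 0.1  ]), array([0.469, 0.118, 0.12 ]), array([0.456, 0.14 , 0.14 ])]
(254, 205) [array([0.484, 0.036, 0.045]), array([0.461, 0.078, 0.083]), array([0.451, 0.097, 0.1  ]), array([0.44 , 0.118, 0.12 ]), array([0.428, 0.14 , 0.14 ])]
[0.159 0.639 0.594] [ 0.359 -0.016  0.919]
4.1333 [0.453 0.125 0.1  ] [ 0.001 -0.012 -0.017  0.001 -0.005  0.002] [ 0.148 -0.063  1.692 -0.     1.507  1.72 ] [0.2   0.387 0.987]
[[172.0, 273.0], [145.0, 305.0], [141.0, 262.0], [114.0, 294.0], [171.0, 98.0], [142.0, 129.0], [138.0, 88.0], [109.0, 118.0]]
[[309.0, 38.0], [112.0, 263.0], [163.0, -3.0], [-53.0, 204.0], [315.0, -59.0], [109.0, 156.0], [162.0, -98.0], [-64.0, 100.0]]
[[327.0, 274.0], [-84.0, 279.0], [327.0, 104.0], [-77.0, 108.0], [318.0, 265.0], [-122.0, 270.0], [318.0, 82.0], [-114.0, 87.0]]
```

Run:
```python
from h import *
A=[cv2.resize(cv2.imread("pics/"+n)[195:250,220:270],(400,440),interpolation=cv2.INTER_CUBIC) for n in("scene1.png","s3.png")]
cv2.imwrite("pics/cmp.png",np.clip(np.hstack(A).astype(float)*1.4,0,255).astype(np.uint8))
```

```text
(no output)
```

View pics/cmp.png

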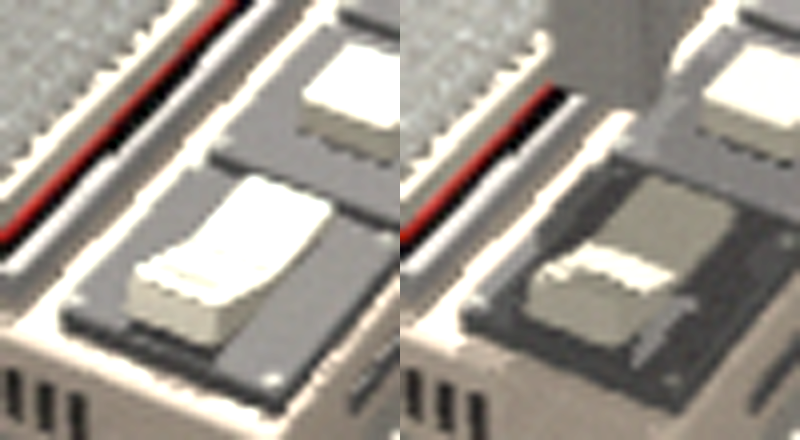

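The fingertip shows at about px (248,207). Laterally that fits, but it looks roughly 35 mm higher than reported. I'll descend in guarded steps and watch the force.

Call:
{"api": "servo_tool", "payload": {"plan": [[0, -0.07, 0, 0, 0, 0, 0], [0, -0.07, 0.07, 0, 0, 0, 0], [0, -0.07, 0.14, 0, 0, 0, 0], [0, -0.07, 0.2, 0, 0, 0, 0], [0, -0.07, 0.2, 0, 0, 0, 0], [0, -0.07, 0.2, 0, 0, 0, 0]]}}

```text
time: 4.63
tool_pos: [0.4507, 0.1321, 0.0759]
ee_rot: [3.141, 0.002, -0.0]
wrist_force: [-0.0, 0.2, 0.7]
width: 0.0004
finger_force: 0.0
```

Run:
```python
from h import *
save("scene","s4.png")
A=cv2.resize(cv2.imread("pics/s4.png")[165:260,210:310],None,fx=6,fy=6,interpolation=cv2.INTER_CUBIC)
cv2.imwrite("pics/s4c.png",A)
o=robot.get_obs();t=o["tool_pos"];print(t,o["ee_rot"],o["wrist_force"],o["width"])
print(((proj("scene",[[t[0]-.008,t[1],t[2]-.017+h] for h in(0,.035,.045)])-[210,165])*6).round())
```

```text
[0.45104265 0.13221096 0.07641453] [ 3.14134078e+00  7.13551701e-04 -2.42200796e-04] [-0.30293575  1.05194396  0.1722576 ] -0.00010239075181159676
[[233. 418.]
 [232. 330.]
 [232. 304.]]
```

View pics/s4c.png

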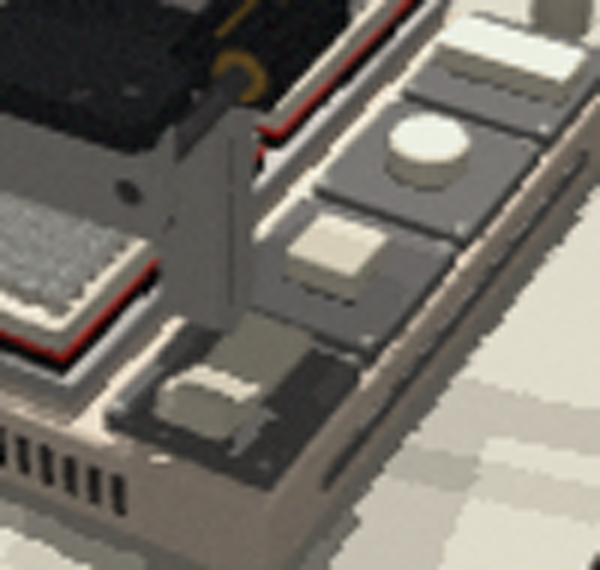

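There is no contact, although the reported tip z is 0.059. The tip shows at crop (230,330), so it really is about 35 mm higher. I'll keep going down with force checks.

Call:
{"api": "servo_tool", "payload": {"plan": [[0, 0, 0.04, 0, 0, 0, 0], [0, 0, 0.08, 0, 0, 0, 0], [0, 0, 0.12, 0, 0, 0, 0], [0, 0, 0.12, 0, 0, 0, 0], [0, 0, 0.12, 0, 0, 0, 0]]}}

```text
time: 5.1
tool_pos: [0.4509, 0.1322, 0.0643]
ee_rot: [3.141, 0.001, -0.0]
wrist_force: [0.0, 0.5, 1.1]
width: -0.0
finger_force: 0.0
```

Call:
{"api": "servo_tool", "payload": {"plan": [[0, 0, 0.04, 0, 0, 0, 0], [0, 0, 0.08, 0, 0, 0, 0], [0, 0, 0.11, 0, 0, 0, 0], [0, 0, 0.11, 0, 0, 0, 0], [0, 0, 0.11, 0, 0, 0, 0]]}}

```text
time: 5.52
tool_pos: [0.451, 0.1322, 0.0534]
ee_rot: [3.141, 0.001, -0.0]
wrist_force: [0.1, -0.8, 0.6]
width: 0.0005
finger_force: 0.0
```

Call:
{"api": "servo_tool", "payload": {"plan": [[0, 0, 0.02, 0, 0, 0, 0], [0, 0, 0.04, 0, 0, 0, 0], [0, 0, 0.04, 0, 0, 0, 0], [0, 0, 0.04, 0, 0, 0, 0]]}}

```text
time: 5.85
tool_pos: [0.4512, 0.1323, 0.0496]
ee_rot: [3.141, 0.0, -0.0]
wrist_force: [-0.9, -0.3, 0.7]
width: 0.0004
finger_force: 0.0
```

Run:
```python
from h import *
save("scene","s5.png")
A=cv2.resize(cv2.imread("pics/s5.png")[165:260,210:310],None,fx=6,fy=6,interpolation=cv2.INTER_CUBIC)
cv2.imwrite("pics/s5c.png",A)
o=robot.get_obs();t=o["tool_pos"];print(t,o["ee_rot"],o["wrist_force"],o["wrist_torque"])
```

```text
[0.45127871 0.13227352 0.04973043] [ 3.14148184e+00  3.22420169e-05 -2.22833061e-04] [ 0.98289439  0.50766152 -0.63569493] [0.02240236 0.01122642 0.01137839]
```

View pics/s5c.png

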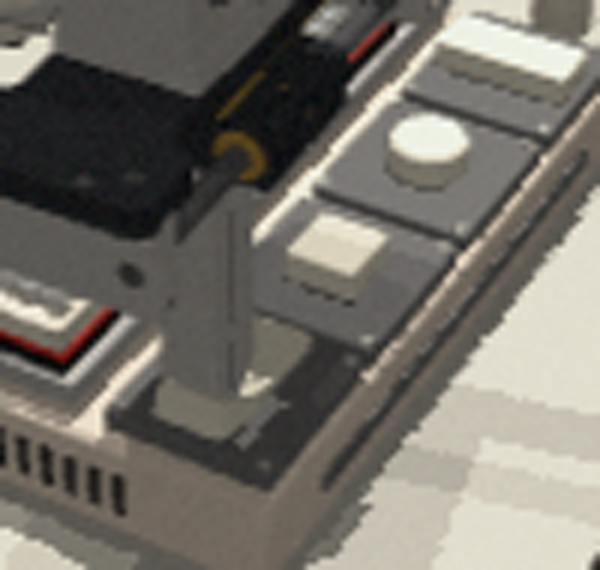

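The tip is now at crop (220,395), just over the raised half. Pressing on.

Call:
{"api": "servo_tool", "payload": {"plan": [[0, 0, 0.02, 0, 0, 0, 0], [0, 0, 0.04, 0, 0, 0, 0], [0, 0, 0.06, 0, 0, 0, 0], [0, 0, 0.06, 0, 0, 0, 0]]}}

```text
time: 6.23
tool_pos: [0.4514, 0.1323, 0.0436]
ee_rot: [-3.142, -0.0, -0.0]
wrist_force: [0.0, 0.1, 0.4]
width: 0.0009
finger_force: 0.2
```

Call:
{"api": "servo_tool", "payload": {"plan": [[0, 0, 0.02, 0, 0, 0, 0], [0, 0, 0.03, 0, 0, 0, 0], [0, 0, 0.03, 0, 0, 0, 0]]}}

```text
time: 6.48
tool_pos: [0.4513, 0.1323, 0.0406]
ee_rot: [3.142, 0.0, -0.0]
wrist_force: [-0.1, -0.1, 0.4]
width: 0.0004
finger_force: 0.2
```

Call:
{"api": "servo_tool", "payload": {"plan": [[0, 0, 0.02, 0, 0, 0, 0], [0, 0, 0.03, 0, 0, 0, 0], [0, 0, 0.03, 0, 0, 0, 0]]}}

```text
time: 6.73
tool_pos: [0.4513, 0.1322, 0.0376]
ee_rot: [3.141, 0.0, -0.0]
wrist_force: [0.2, 1.2, 0.7]
width: 0.0003
finger_force: 0.5
```

Call:
{"api": "servo_tool", "payload": {"plan": [[0, 0, 0.02, 0, 0, 0, 0], [0, 0, 0.03, 0, 0, 0, 0], [0, 0, 0.03, 0, 0, 0, 0]]}}

```text
time: 6.98
tool_pos: [0.4514, 0.1323, 0.0373]
ee_rot: [3.141, -0.0, -0.0]
wrist_force: [-4.9, -1.3, 13.8]
width: 0.0004
finger_force: 6.7
```

Run:
```python
from h import *
save("scene","s6.png")
A=cv2.resize(cv2.imread("pics/s6.png")[195:250,220:285],None,fx=9,fy=9,interpolation=cv2.INTER_CUBIC)
cv2.imwrite("pics/s6c.png",np.clip(A*1.4,0,255).astype(np.uint8))
o=robot.get_obs();t=o["tool_pos"];print(t,o["ee_rot"],o["wrist_force"],o["wrist_torque"])
```

```text
[0.45141349 0.13228671 0.03731157] [ 3.14143820e+00 -5.94723452e-04 -7.78223503e-05] [-4.90969264  0.46012399 12.64818721] [-0.03780467  1.0269323   0.07461288]
```

View pics/s6c.png

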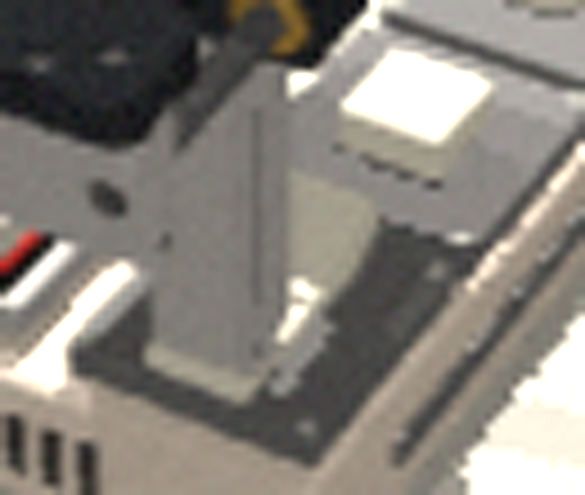

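The rocker is tipped: the pressed half lies level under the finger (crop 200,370) with a 13 N stop, and the other half is up. Next is the plunger at about (0.448, -0.020).

Call:
{"api": "servo_tool", "payload": {"plan": [[0, 0, -0.2, 0, 0, 0, 0], [0, 0, -0.4, 0, 0, 0, 0], [0, 0.3, -0.4, 0, 0, 0, 0], [0, 0.6, -0.4, 0, 0, 0, 0], [0, 0.8, -0.4, 0, 0, 0, 0], [0, 0.8, -0.4, 0, 0, 0, 0]]}}

```text
time: 7.53
tool_pos: [0.451, 0.0492, 0.0745]
ee_rot: [3.139, 0.001, -0.004]
wrist_force: [0.5, 0.5, -0.4]
width: 0.0005
finger_force: 0.0
```

Call:
{"api": "servo_tool", "payload": {"plan": [[-0.03, 0.3, 0, 0, 0, 0, 0], [-0.03, 0.6, 0, 0, 0, 0, 0], [-0.03, 0.72, 0, 0, 0, 0, 0], [-0.03, 0.72, 0, 0, 0, 0, 0], [-0.03, 0.72, 0, 0, 0, 0, 0]]}}

```text
time: 7.95
tool_pos: [0.448, -0.0193, 0.0744]
ee_rot: [-3.141, 0.001, -0.001]
wrist_force: [0.3, -0.3, -0.4]
width: 0.0
finger_force: 0.0
```

Aligned. Now descend to TCP 0.034.

Call:
{"api": "servo_tool", "payload": {"plan": [[0, 0, 0.15, 0, 0, 0, 0], [0, 0, 0.25, 0, 0, 0, 0], [0, 0, 0.3, 0, 0, 0, 0], [0, 0, 0.33, 0, 0, 0, 0], [0, 0, 0.36, 0, 0, 0, 0], [0, 0, 0.38, 0, 0, 0, 0], [0, 0, 0.4, 0, 0, 0, 0], [0, 0, 0.4, 0, 0, 0, 0], [0, 0, 0.4, 0, 0, 0, 0]]}}

```text
time: 8.7
tool_pos: [0.4481, -0.0188, 0.0374]
ee_rot: [-3.14, 0.0, 0.0]
wrist_force: [-7.5, 3.4, 14.6]
width: 0.0003
finger_force: 6.9
```

The plunger is in, with the stop at the same level. Now the bar key, about (0.446, -0.087).

Call:
{"api": "servo_tool", "payload": {"plan": [[0, 0, -0.2, 0, 0, 0, 0], [0, 0, -0.4, 0, 0, 0, 0], [0, 0.3, -0.4, 0, 0, 0, 0], [-0.02, 0.6, -0.4, 0, 0, 0, 0], [-0.02, 0.67, -0.4, 0, 0, 0, 0], [-0.02, 0.67, -0.4, 0, 0, 0, 0], [-0.02, 0.67, -0.4, 0, 0, 0, 0]]}}

```text
time: 9.28
tool_pos: [0.4462, -0.0864, 0.0745]
ee_rot: [-3.141, 0.0, -0.001]
wrist_force: [-0.5, 0.4, -0.1]
width: 0.0002
finger_force: 0.0
```

Run:
```python
from h import *
save("scene","s7.png")
A=cv2.resize(cv2.imread("pics/s7.png")[150:250,220:330],None,fx=6,fy=6,interpolation=cv2.INTER_CUBIC)
cv2.imwrite("pics/s7c.png",A)
o=robot.get_obs();print(o["tool_pos"],o["wrist_force"])
```

```text
[ 0.44614697 -0.0859875   0.07448315] [ 0.19537546  0.55348552 -0.04686028]
```

View pics/s7c.png

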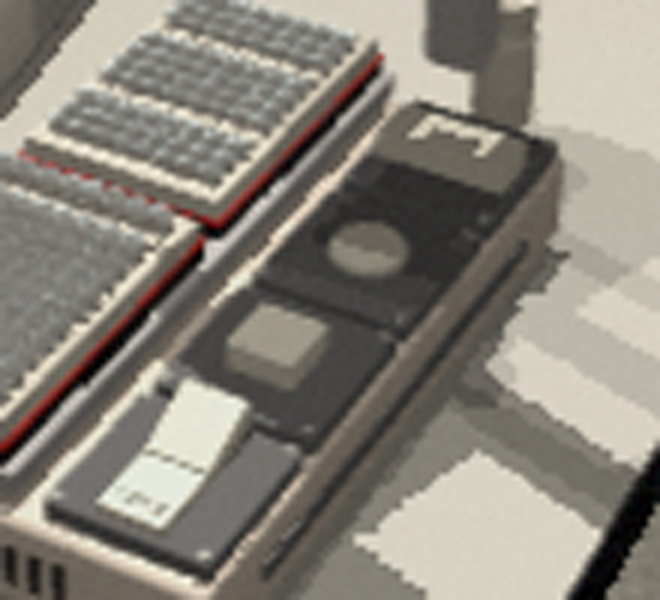

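The rocker is on (175,450), the plunger is in (370,248), and the tip is above the bar key (460,65). Press.

Call:
{"api": "servo_tool", "payload": {"plan": [[0, 0, 0.15, 0, 0, 0, 0], [0, 0, 0.25, 0, 0, 0, 0], [0, 0, 0.3, 0, 0, 0, 0], [0, 0, 0.33, 0, 0, 0, 0], [0, 0, 0.36, 0, 0, 0, 0], [0, 0, 0.38, 0, 0, 0, 0], [0, 0, 0.4, 0, 0, 0, 0], [0, 0, 0.4, 0, 0, 0, 0], [0, 0, 0.4, 0, 0, 0, 0], [0, 0, 0.4, 0, 0, 0, 0], [0, 0, 0.4, 0, 0, 0, 0]]}}

```text
time: 10.25
tool_pos: [0.4459, -0.0858, 0.0373]
ee_rot: [-3.14, 0.001, 0.0]
wrist_force: [-8.0, 4.2, 14.0]
width: 0.0006
finger_force: 6.8
```

The key stopped at the same level (z 0.0373) with 14 N, so it is fully down. Handing in.

```bash
python3 -c "
from bench import robot
print(robot.close_job())"
```

```text
the job is handed in; nothing more can be done
None
```

I tipped the rocker on, pushed the lock plunger in, and handed the job in with the fingers holding the bar key fully down at about 14 N; I never touched the square key, plates or bottle, and the hand-in returned no verdict.

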